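# Shift the kneading machine into third gear

### The job

Put the kneading machine into third gear: push its ball-topped lever with the outside of the fingers, first across to the right along the crossbar of the H-shaped gate, then forward, towards the bowl, all the way into the slot there (right and forward are as seen from the lever end of the machine, looking towards its bowl). Push gently, never grip the lever or force it, keep it out of the other three slots, and leave the cup, the garlic and the jar standing where they are. Leave the lever fully home in the third slot and take the hand away.

Things in the scene. Friction and masses are not known exactly. Their poses are not given: they have to be found in the camera images.
- kneader: White kneading machine, fixed to the worktop. Origin on the worktop straight below the lever's pivot; x axis forward (from the lever to the bowl), y to its left, z up. Lever housing x -75..75, y -85..85 mm, top at z 82 mm.
- gate (a point): Centre of the top of the steel gate plate (84 x 88 mm, z 89 mm, above the machine's origin). Its H-shaped cut-out: a crossbar along y, 14 mm wide, 50 mm long, and from its two ends four slots 15 mm wide, forward to x +24.5 mm (slot one on the left, three on the right) and back to x -24.5 mm (two on the left, four on the right).
- bowl_rim (a point): Centre of the mouth of the open steel bowl, 160 mm in diameter, rim 120 mm above the worktop, 160 mm ahead of the machine's origin; part of the machine.
- knob (a point): Centre of the lever's black ball knob, 34 mm in diameter. The lever is a 10 mm steel stem swinging both ways about a pivot at z 25 mm above the machine's origin; the ball's centre is 125 mm from the pivot (z 150 mm upright). The ball travels about 36 mm each way from the middle in both directions and has about 4 mm of play fore and aft in the crossbar.
- third_home (a point): Where the centre of the ball is when the lever stands fully home in the third slot (fixed to the machine: about x +35, y -33, z +140 mm from its origin).
- shift_across (a joint): Lean of the lever to the machine's right (-y), rad: -0.29 at the left end of the crossbar, +0.29 at the right end. Begins in the crossbar, from the left end to just left of the middle. It enters the right-hand slots only above about +0.24. Stiff: the lever stays where it is left; a push of 1.5 to 3 N at the ball moves it.
- shift_forward (a joint): Lean of the lever forward, towards the bowl, rad: about 0 in the crossbar, +0.29 fully home in the front slots, -0.29 fully home in the rear slots; stiff in the same way.
- mug_a: Small white cup with handle, 62 x 88 x 50 mm, loose, on the worktop on the machine's left; origin at the centre of its underside.
- garlic: Garlic bulb, about 60 mm wide and 58 mm high, loose, on the worktop on the machine's right, beside the lever; origin at the centre of its underside.
- jar_b: Glass jar with a green lid, 79 mm in diameter, 120 mm high, loose, on the worktop on the machine's right, farther ahead; origin at the centre of its underside.

How it is judged (in metres and radians):
On the way, in this order (a step that is already met when the one before it is completed fails the run):
1. the lever has been pushed across to the right end of the crossbar (value of joint shift_across above 0.2 rad and value of joint shift_forward below 0.1 rad), for 0.05 s.
2. the lever has been pushed forward, home into the third slot (value of joint shift_across above 0.2 rad and value of joint shift_forward above 0.24 rad), for 0.2 s.
At the end, for the whole second after the job is handed in: The lever rests fully home in the third slot (leaning right more than 0.20 rad and forward more than 0.24 of 0.29 rad), and cup, garlic and jar are within 15 mm of where they stood (all of step 2 and velocity of joint shift_forward between -0.05 and 0.05 rad/s and distance of each of mug_a, garlic, jar_b from where it was at the start of the episode below 0.015 m); the robot touches nothing.
It fails at once if the lever goes into the first slot (front left) (value of joint shift_forward above 0.12 rad and value of joint shift_across below 0 rad).
It fails at once if the lever goes into the second or fourth slot (rear) (value of joint shift_forward below -0.12 rad).
It fails at once if the lever is gripped or forced, or the machine struck: more than 30 N from fingers or arm (contact force between any of the fingers, the arm and kneader above 30 N).
It fails at once if the cup, the garlic or the jar is lifted, knocked or pushed away (20 mm) (distance of any of mug_a, garlic, jar_b from where it was at the start of the episode above 0.02 m).
It also fails if it takes over 35 s, if anything falls off the work surface, if the arm or the gripper's body presses on something with over 40 N, if the wrist force passes 120 N, or if a joint passes its speed limit or range.

### The arm

A 7-joint arm with a two-finger parallel gripper is mounted at the origin on the work surface; the furniture and walls round the work are solid. World frame = base frame: x ahead of the robot, y to its left, z up, the work surface at z = 0. Lengths are in mm, angles in rad, forces in N, time in s.
With the tool pointing down it reaches from about 400 to 850 mm from the base axis. Payload 4.5 kg.
Tool frame: the origin (TCP) lies between the finger pads; the fingertips stand 11 mm ahead of it and the grasp point (between the pads) lies 8 mm behind it; z points along the fingers, y is the line along which they close (so a half turn about z gives the same grasp; the last joint's range is limited). The gripper opens to 85 mm and grips with 20 to 120 N. Pads are 22 mm wide; open, the fingers measure 114 mm over their backs; the gripper's body (76 mm by 85 mm) begins 54 mm behind the grasp point. The pads swing forward as they close: fully open they stand 13 mm farther back than shut.
Start: joints at [1.334, 0.689, -0.195, 1.565, 0.157, 0.902, -0.215], TCP at [167.217, -602.239, 242.317] pointing down, gripper open.
Joint ranges: [-3.01, 3.01], [-0.46, 2.08], [-1.47, 1.51], [0.13, 2.56], [-1, 4.14], [0.04, 2.09], [-2.66, 2.66]. Speed limits (rad/s): [2.57, 2.57, 3.14, 3.14, 3.14, 3.14, 3.14].

### API

Orientations are given as a 3x3 rotation matrix whose columns are the frame's x, y, z axes.
In Python, from rig import manip gives the robot as it stands. The module is installed in compiled form; this text tells all that it offers.
- The arm moves only by the tool arm_command, never from a script. Its argument "plan" is one flat list of numbers, 7 for each row, row after row: the shift along the world's x, y, z scaled (see below), then the turn, a rotation vector about the world's x, y, z scaled (see below), then the closure, from -1 (fully open) to 1 (shut), so that 0 is half open. In form: [tx, ty, tz, rx, ry, rz, jaw, tx, ty, tz, rx, ry, rz, jaw, ...]. A call has 1 to 12 rows; each row is the pose to reach, as a shift and turn from the pose commanded when the call began; what a row does not reach only later rows make up. The controller multiplies each number of a shift by 300 mm and each number of a turn by pi/4 rad. A row lasts 1/10 s, in which the tool goes at most 50 mm and 8.59 degrees, less where a joint would pass 70% of its speed; a pose out of reach is approached as far as the arm can. A call with a number of a shift or a turn outside -1 to 1 is refused whole. A call with a gripper value outside its range is refused whole. The fingers move at their own pace and stop on an object; "newtons" is the grip in N (left out, the last holds). Time passes only in rows, so rows that repeat a pose let the fingers close. It gives the time, the measured TCP pose, the force, the opening and the grip force at its end, in the units of the state.
- manip.get_obs(): the state, without advancing time (a new reading comes with each control period).
- manip.capture(name): name is "scene" or "top" or "wrist"; returns the picture (420x560x3 uint8, red, green, blue); there is no depth.
- manip.calibration(name): a dict with "intrinsics" (3x3 intrinsics, pixels), "rvec" (rotation vector, rad) and "tvec" (3), from world to camera coordinates, as OpenCV has them. Camera axes: x right, y down, z forward; pixel columns grow to the right and rows downward; lengths in mm; the calibration is good to about 2 mm. A picture is of the moment at which its call begins: read the wrist's pose just before it. calibration takes no time and is no camera call; for the wrist camera it gives the pose at the moment of the call.
- manip.close_job(): hands the job in; it is judged then, once.
The state is a dict: "clock": time; "joint_positions": joint angles; "qvel": joint speeds; "tau": joint torques, N m; "ee_pos": TCP position; "ee_rot": TCP orientation; "contact_force": force on the tool from outside, world axes, zero at the start; "wrist_torque": the same for the moment, N m; "grip_width": opening from 0.0 (shut) to 1.0 (fully open); "grip_force": force on a finger pad.
Only numpy, scipy, OpenCV 4.12 (cv2) and the standard library are available. Lean on these libraries where they do the work, as an engineer would, in place of code of your own. Each camera call takes 0.05 s, during which the arm holds its last target. There are 200 camera calls.

## Working session

There is one attempt and no reset: what is moved stays moved. The work goes in short steps, Python scripts to look and compute and a tool call to move; the robot and the scene stay as the last step left them, time stands still between calls to the robot, and variables do not carry over. Pictures are saved under pics/ and viewed, at most 12 in all, crops included, and the job is handed in when it is done.

Besides the shell and the picture viewer there is one more tool, called after "Call:" by a JSON object that holds its "name" and its "arguments", one argument or row to a line. arm_command: Moves the arm, as the interface text tells. Shifts and turns lie within -1 to 1; 1 stands for 300 mm of shift or pi/4 rad of turn. Its arguments: {"type":"object","properties":{"plan":{"type":"array","items":{"type":"number","minimum":-1,"maximum":1}},"newtons":{"type":"number"}},"required":["plan"]}

```bash
mkdir -p pics; python3 - <<'E'
from rig import manip
import cv2,numpy as np
o=manip.get_obs();print(o["clock"],o["ee_pos"],o["ee_rot"],o["contact_force"])
a=[manip.capture(n) for n in("scene","top")]
for n,i in zip(("scene","top"),a):
    cv2.imwrite(f"pics/{n}0.png",i[:,:,::-1]); c=manip.calibration(n);print(n,c)
E
```

```text
0.0 [ 166.97243269 -601.63279129  241.4602718 ] [[ 9.63531776e-01  2.67593247e-01 -6.09351311e-04]
 [ 2.67593918e-01 -9.63530139e-01  1.77947908e-03]
 [-1.10951769e-04 -1.87764334e-03 -9.99998231e-01]] [0.09508005 1.22194048 0.18951983]
scene {'intrinsics': array([[439.34872365,   0.        , 282.41347184],
       [  0.        , 439.34872365, 201.93047576],
       [  0.        ,   0.        ,   1.        ]]), 'rvec': array([ 0.81242719, -2.36576643,  1.26667986]), 'tvec': array([397.69834636, 306.95653707, 563.51484844])}
top {'intrinsics': array([[422.93603531,   0.        , 281.18897143],
       [  0.        , 422.93603531, 212.74540019],
       [  0.        ,   0.        ,   1.        ]]), 'rvec': array([ 2.05648535, -2.1562906 ,  0.24069186]), 'tvec': array([-52.2849175 , 595.24374885, 949.31385923])}
```

View pics/scene0.png

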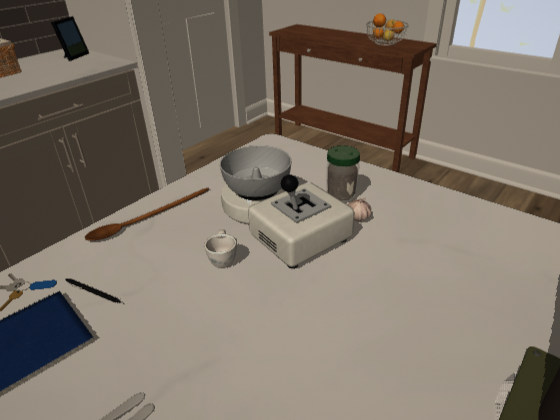

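View pics/top0.png

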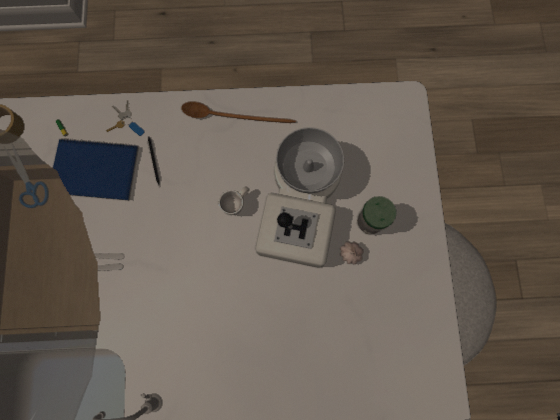

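The scene view shows the kneader with its knob at (289,183). In the top view the knob is at (285,220), the gate at about (297,228), the bowl mouth at (310,160), the cup at (232,203), the garlic at (352,252) and the jar at (378,213).

```bash
cat > h.py <<'E'
import cv2,numpy as np
from rig import manip
def ray(c,uv):
    R,_=cv2.Rodrigues(c["rvec"]);t=c["tvec"].ravel()
    d=R.T@np.linalg.solve(c["intrinsics"],[uv[0],uv[1],1.]);return -R.T@t,d/np.linalg.norm(d)
def plane(c,uv,z):
    o,d=ray(c,uv);return o+d*(z-o[2])/d[2]
def tri(a,b):
    A=0;B=0
    for o,d in(a,b):
        P=np.eye(3)-np.outer(d,d);A=A+P;B=B+P@o
    return np.linalg.solve(A,B)
def proj(c,p): return cv2.projectPoints(np.array(p,float).reshape(-1,1,3),c["rvec"],c["tvec"],c["intrinsics"],None)[0].reshape(-1,2)
E
python3 - <<'E'
from h import *
T=manip.calibration("top");S=manip.calibration("scene")
s=cv2.imread("pics/scene0.png");t=cv2.imread("pics/top0.png")
def dark(i,x0,y0,x1,y1,th):
    m=(i[y0:y1,x0:x1].max(2)<th).astype(np.uint8);n,l,st,c=cv2.connectedComponentsWithStats(m)
    for k in range(1,n):
        if st[k,4]>15: print(st[k]+[x0,y0,0,0,0],c[k]+[x0,y0])
print("scene");dark(s,270,165,310,200,40);print("top");dark(t,272,205,315,245,30)
print("knob",tri(ray(T,(285,220)),ray(S,(289,183.5))))
print("gate",plane(T,(297,228),89),"bowl",plane(T,(310,160),120))
for n,p,z in(("mug",(232,203),25),("garlic",(352,252),30),("jar",(378,213),120)):print(n,plane(T,p,z))
print(tri(ray(T,(310,160)),ray(S,(256,165))))
cv2.imwrite("pics/crop.png",np.hstack([cv2.resize(t[190:260,245:325],(400,350),interpolation=2),cv2.resize(s[165:265,240:360],(400,350),interpolation=2)]))
E
```

```text
scene
[281 174  17  18 235] [288.90638298 182.90212766]
[270 192   7   5  16] [272.5    194.0625]
top
[278 213  30  26 336] [291.63392857 224.27083333]
knob [557.80699859 -86.84389988 146.08076158]
gate [ 548.89062044 -115.18038715   89.        ] bowl [ 703.01610239 -153.03699092  120.        ]
mug [632.30625258  41.44040309  25.        ]
garlic [ 494.08601299 -248.64551883   30.        ]
jar [ 569.02077958 -299.38058022  120.        ]
[ 706.11068685 -154.34915256  109.63004007]
```

View pics/crop.png

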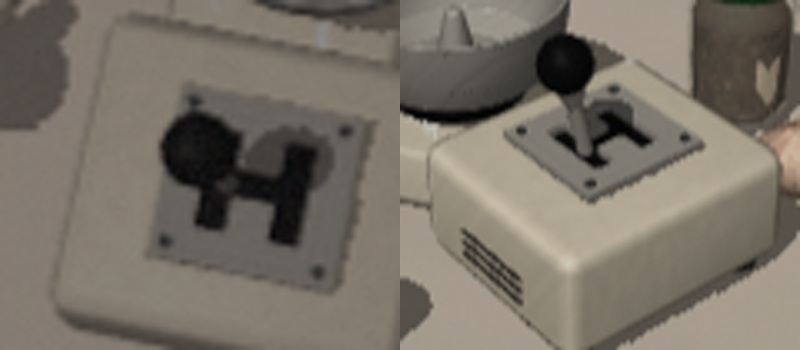

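Crop: the gate screws in the top view average (296.1,227.2). The lever leans to the left end of the crossbar and the plate is unobstructed. I'm moving to a hover left of the knob with the fingers shut.

Call:
{"name": "arm_command", "arguments": {
  "plan": [0.15,0.21,0.1,0,0,0.16,1,0.3,0.42,0.15,0,0,0.32,1,0.45,0.63,0.2,0,0,0.48,1,0.55,0.77,0.2,0,0,0.6,1,0.667,0.927,0.2,0,0,0.67,1,0.667,0.927,0.2,0,0,0.67,1,0.667,0.927,0.2,0,0,0.67,1,0.667,0.927,0.2,0,0,0.67,1,0.667,0.927,0.2,0,0,0.67,1,0.667,0.927,0.2,0,0,0.67,1]
}}

```text
clock: 1.1
ee_pos: [366.1, -325.2, 301.9]
ee_rot: [[0.7, 0.714, -0.001], [0.714, -0.7, -0.0], [-0.001, -0.001, -1.0]]
contact_force: [-0.3, -0.2, -0.4]
grip_width: -0.001
grip_force: 0.0
```

Call:
{"name": "arm_command", "arguments": {
  "plan": [0.15,0.21,0,0,0,0.16,1,0.3,0.42,0,0,0,0.32,1,0.45,0.63,0,0,0,0.48,1,0.55,0.77,0,0,0,0.6,1,0.667,0.927,0,0,0,0.67,1,0.667,0.927,0,0,0,0.67,1,0.667,0.927,0,0,0,0.67,1,0.667,0.927,0,0,0,0.67,1,0.667,0.927,0,0,0,0.67,1,0.667,0.927,0,0,0,0.67,1]
}}

```text
clock: 2.1
ee_pos: [566.6, -49.1, 301.7]
ee_rot: [[0.249, 0.968, -0.002], [0.968, -0.249, -0.002], [-0.002, -0.001, -1.0]]
contact_force: [1.2, 0.2, -0.7]
grip_width: -0.003
grip_force: 0.0
```

```bash
python3 - <<'E'
from h import *
o=manip.get_obs();print(o["clock"],o["ee_pos"],o["ee_rot"][:,1],o["contact_force"],o["grip_width"])
c=manip.calibration("wrist");i=manip.capture("wrist")
cv2.imwrite("pics/w1.png",i[:,:,::-1]);np.savez("w1.npz",**c)
T=manip.calibration("top")
P=np.array([plane(T,(245+u/5,190+v/5),89) for u,v in((194,102),(345,131),(318,271),(165,241))])
print(P.mean(0));v=P[1]+P[2]-P[0]-P[3];print(np.degrees(np.arctan2(v[1],v[0]))+90)
v=P[0]+P[1]-P[2]-P[3];print(np.degrees(np.arctan2(v[1],v[0])))
E
```

```text
2.1 [566.57778599 -49.09708344 301.66464154] [ 0.9684922  -0.24904067 -0.00126524] [ 1.19285212  0.18251873 -0.74856085] -0.0025466903147759587
[ 551.01679247 -113.1941947    89.        ]
-13.893929288511032
-14.309242283572015
```

View pics/w1.png

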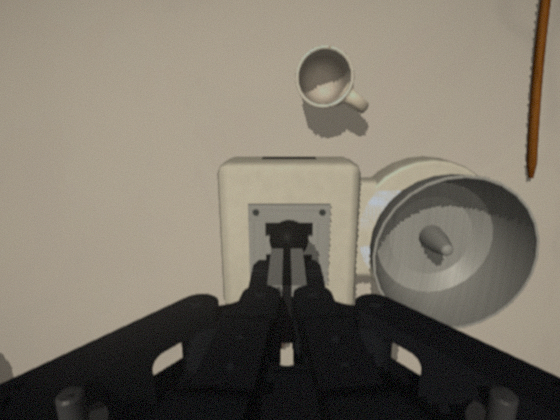

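The wrist view (image right is forward, up is the machine's left) shows the knob at (287,233), in line with the shut fingers, and the gate screws at (256,212) and (322,212).

```bash
python3 - <<'E'
from h import *
c=dict(np.load("w1.npz"));g=np.array([551,-113.2]);a=np.radians(-14.);M=np.array([[np.cos(a),np.sin(a)],[-np.sin(a),np.cos(a)]])
f=lambda p:M@(np.array(p)[:2]-g)
k=plane(c,(287,233),146);print("knob",k,f(k))
for u in((256,212),(322,212)):print(f(plane(c,u,89)))
T=manip.calibration("top");S=manip.calibration("scene")
for uv in((285,219.5),(284.5,219.5)):
  k=tri(ray(T,uv),ray(S,(288.9,182.9)));print(k,f(k))
o=manip.get_obs();print("tool",f(o["ee_pos"]))
print(proj(c,o["ee_pos"]+[0,0,-11]))
E
```

```text
knob [558.62777752 -81.7947094  146.        ] [-0.1964275  32.31774565]
[-31.94725224  35.57586299]
[35.5841326  35.16432813]
[558.48559089 -87.01703254 147.13858582] [ 0.92900373 27.21614977]
[558.13298851 -86.07661949 147.77461166] [ 0.35936864 28.04332629]
tool [-0.40736166 66.04571185]
[[285.79695988 267.46754062]]
```

Call:
{"name": "arm_command", "arguments": {
  "plan": [0.01,0.04,-0.14,0,0,0,1,0.01,0.04,-0.28,0,0,0,1,0.01,0.04,-0.4,0,0,0,1,0.01,0.04,-0.5,0,0,0,1,0.01,0.04,-0.54,0,0,0,1,0.01,0.04,-0.54,0,0,0,1,0.01,0.04,-0.54,0,0,0,1]
}}

```text
clock: 2.85
ee_pos: [571.2, -34.7, 141.5]
ee_rot: [[0.246, 0.969, 0.002], [0.969, -0.246, -0.0], [0.0, 0.002, -1.0]]
contact_force: [-0.3, 0.6, 0.2]
grip_width: 0.0
grip_force: 0.0
```

```bash
python3 - <<'E'
from h import *
i=manip.capture("scene");j=manip.capture("top");o=manip.get_obs();print(o["ee_pos"],o["contact_force"])
cv2.imwrite("pics/s2.png",np.hstack([cv2.resize(j[170:275,230:350],(400,350),interpolation=2),cv2.resize(i[140:245,230:350],(400,350),interpolation=2)])[:,:,::-1])
E
```

```text
[571.65816565 -34.25891787 142.05552086] [0.86894341 0.02090181 0.13964389]
```

View pics/s2.png

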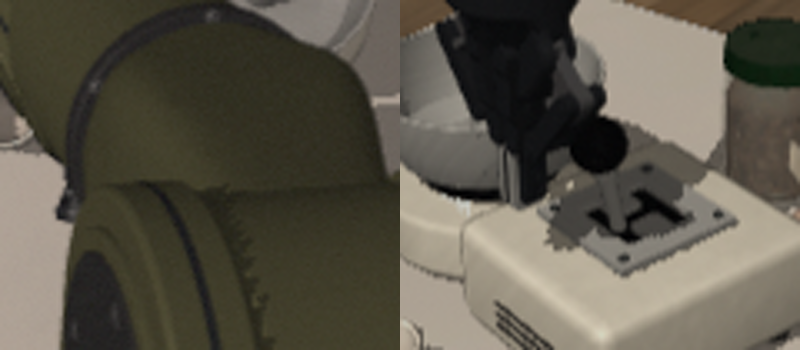

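The scene crop shows the fingers just left of the knob with a clear gap, at the right height. I'm starting the push to the right.

Call:
{"name": "arm_command", "arguments": {
  "plan": [-0.008,-0.032,0,0,0,0,1,-0.016,-0.065,0,0,0,0,1,-0.02,-0.081,0,0,0,0,1,-0.024,-0.097,0,0,0,0,1,-0.028,-0.113,0,0,0,0,1,-0.032,-0.129,0,0,0,0,1,-0.036,-0.145,0,0,0,0,1,-0.04,-0.162,0,0,0,0,1,-0.044,-0.178,0,0,0,0,1,-0.048,-0.194,0,0,0,0,1,-0.052,-0.21,0,0,0,0,1]
}}

```text
clock: 4.05
ee_pos: [554.6, -97.6, 140.2]
ee_rot: [[0.245, 0.97, -0.0], [0.97, -0.245, -0.0], [-0.0, -0.0, -1.0]]
contact_force: [0.4, 1.6, 1.7]
grip_width: -0.002
grip_force: 0.8
```

```bash
cat >> h.py <<'E'
g=np.array([551,-113.2]);a=np.radians(-14.);M=np.array([[np.cos(a),np.sin(a)],[-np.sin(a),np.cos(a)]])
f=lambda p:M@(np.array(p)[:2]-g)
def knob():
    i=manip.capture("scene");c=manip.calibration("scene")
    o=manip.get_obs();print(o["clock"],"tcp",f(o["ee_pos"]),o["ee_pos"][2],"F fwd,left",M@o["contact_force"][:2],o["contact_force"][2])
    return i,c
E
python3 - <<'E'
from h import *
i,c=knob();cv2.imwrite("pics/s3.png",cv2.resize(i[140:245,230:350],(600,525),interpolation=2)[:,:,::-1])
E
```

```text
4.1 tcp [-0.3692477  14.69391872] 140.132717987939 F fwd,left [-0.69770334  0.35751148] 0.3678977710026293
```

View pics/s3.png

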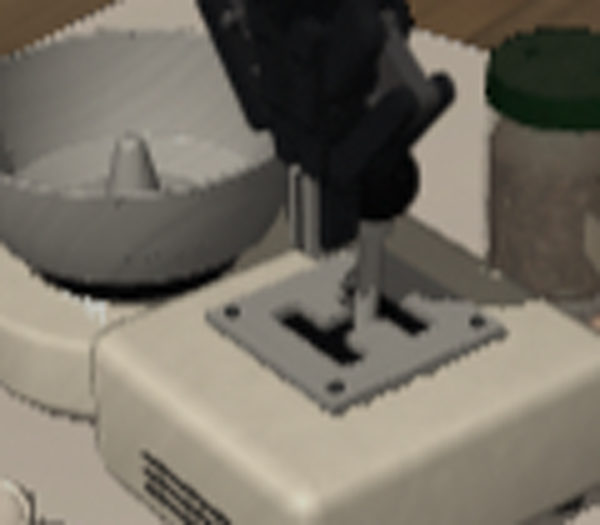

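The lever has moved across and is past the middle. The ball is at about crop (388,187) and still rests against the fingers.

Call:
{"name": "arm_command", "arguments": {
  "plan": [-0.003,-0.013,0,0,0,0,1,-0.006,-0.025,0,0,0,0,1,-0.009,-0.036,0,0,0,0,1,-0.012,-0.048,0,0,0,0,1,-0.014,-0.056,0,0,0,0,1,-0.014,-0.056,0,0,0,0,1]
}}

```text
clock: 4.7
ee_pos: [550.2, -114.7, 140.1]
ee_rot: [[0.246, 0.969, -0.001], [0.969, -0.246, -0.001], [-0.001, -0.001, -1.0]]
contact_force: [-0.5, 0.3, 0.2]
grip_width: -0.003
grip_force: 0.0
```

```bash
python3 - <<'E'
from h import *
knob()
E
```

```text
4.75 tcp [-0.35309769 -1.46096168] 140.23817844552352 F fwd,left [-0.48278139  0.80898901] -0.10834936339395419
```

Call:
{"name": "arm_command", "arguments": {
  "plan": [-0.001,-0.004,0,0,0,0,1,-0.002,-0.008,0,0,0,0,1,-0.003,-0.011,0,0,0,0,1,-0.003,-0.011,0,0,0,0,1]
}}

```text
clock: 5.15
ee_pos: [549.7, -117.2, 140.3]
ee_rot: [[0.245, 0.97, 0.0], [0.97, -0.245, 0.0], [0.0, 0.0, -1.0]]
contact_force: [-0.4, 0.1, -0.0]
grip_width: -0.006
grip_force: 0.5
```

```bash
python3 - <<'E'
from h import *
i,c=knob();cv2.imwrite("pics/s4.png",cv2.resize(i[140:245,230:350],(600,525),interpolation=2)[:,:,::-1])
print(f(plane(c,(230+388/5,140+187/5),149)))
E
```

```text
5.2 tcp [-0.30770221 -4.1365715 ] 140.31133854469573 F fwd,left [0.65201744 1.58484429] -1.0856639081895851
[ -8.11025998 -11.39462423]
```

View pics/s4.png

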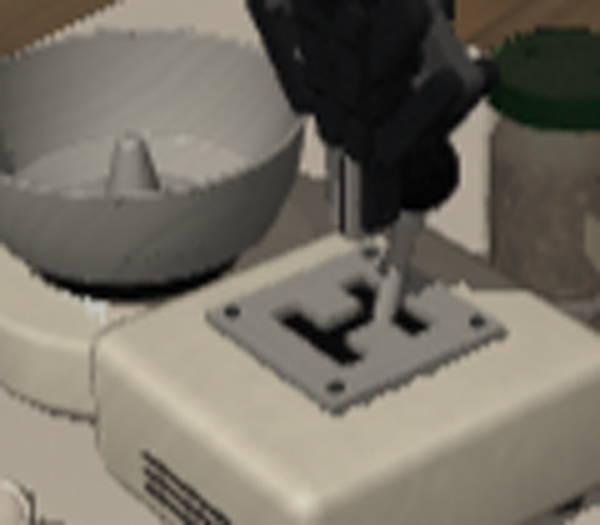

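The lever is near the right end, with the ball at crop (428,178). I'm easing it on until resistance rises.

Call:
{"name": "arm_command", "arguments": {
  "plan": [-0.001,-0.004,0,0,0,0,1,-0.002,-0.009,0,0,0,0,1,-0.002,-0.009,0,0,0,0,1]
}}

```text
clock: 5.5
ee_pos: [549.0, -120.2, 140.3]
ee_rot: [[0.245, 0.969, -0.0], [0.969, -0.245, -0.0], [-0.0, -0.0, -1.0]]
contact_force: [0.3, 1.2, -0.8]
grip_width: 0.004
grip_force: 0.4
```

```bash
python3 - <<'E'
from h import *
knob();knob()
E
```

```text
5.55 tcp [-0.2821136  -7.22720313] 140.29628021252023 F fwd,left [-0.18284593  0.4540026 ] 0.13396491799875954
5.6 tcp [-0.25318073 -7.2120924 ] 140.31424837384023 F fwd,left [-0.63303293  0.68934944] -0.7483646891964387
```

Call:
{"name": "arm_command", "arguments": {
  "plan": [-0.0005,-0.003,0,0,0,0,1,-0.001,-0.006,0,0,0,0,1,-0.001,-0.006,0,0,0,0,1]
}}

```text
clock: 5.9
ee_pos: [548.8, -121.5, 140.3]
ee_rot: [[0.245, 0.97, -0.0], [0.97, -0.245, 0.0], [0.0, -0.0, -1.0]]
contact_force: [0.1, 1.0, -0.6]
grip_width: 0.001
grip_force: 0.8
```

```bash
python3 - <<'E'
from h import *
knob();knob()
E
```

```text
5.95 tcp [-0.19258252 -8.55388577] 140.2671758334602 F fwd,left [-0.50769452  2.2497876 ] -0.8208332651853214
6.0 tcp [-0.13503031 -8.57897922] 140.29016412004992 F fwd,left [0.18970706 2.08214514] -0.9107822704514683
```

Call:
{"name": "arm_command", "arguments": {
  "plan": [-0.0005,-0.003,0,0,0,0,1,-0.001,-0.007,0,0,0,0,1,-0.001,-0.007,0,0,0,0,1]
}}

```text
clock: 6.3
ee_pos: [548.6, -122.5, 140.2]
ee_rot: [[0.244, 0.97, 0.0], [0.97, -0.244, 0.002], [0.002, -0.0, -1.0]]
contact_force: [-0.4, 4.9, -2.7]
grip_width: -0.0
grip_force: 2.3
```

```bash
python3 - <<'E'
from h import *
i,c=knob();cv2.imwrite("pics/s5.png",cv2.resize(i[140:245,230:350],(600,525),interpolation=2)[:,:,::-1]);knob()
E
```

```text
6.35 tcp [-0.07646434 -9.62857418] 140.19419665099227 F fwd,left [-0.69678097  4.79931007] -2.4155266664592903
6.4 tcp [-0.04303668 -9.63291473] 140.19090949808043 F fwd,left [-0.42390943  5.36357593] -2.732917067900062
```

View pics/s5.png

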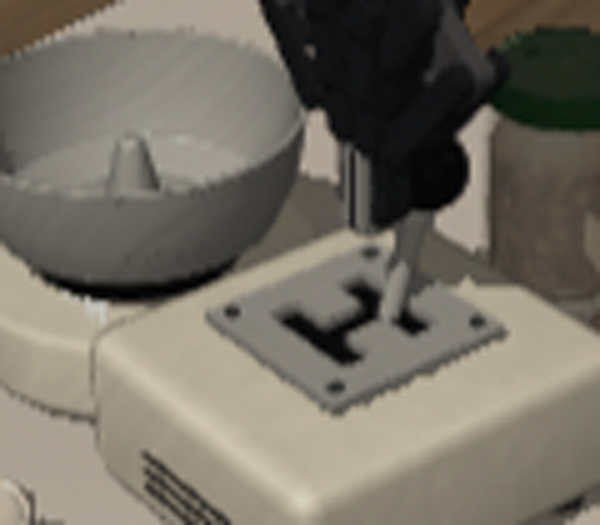

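Force has risen to 5 N, so the lever is at its stop at the right end. Next I back off left, go behind the ball and turn the hand 90° so that its narrow, link-free side faces forward.

Call:
{"name": "arm_command", "arguments": {
  "plan": [0.005,0.02,0,0,0,0,1,0.01,0.039,0,0,0,0,1,0.01,0.039,0,0,0,0,1,-0.05,0.054,0,0,0,0,1,-0.1,0.067,0,0,0,0,1,-0.15,0.079,0,0,0,0.15,1,-0.2,0.091,0,0,0,0.3,1,-0.2,0.091,0,0,0,0.45,1,-0.2,0.091,0,0,0,0.6,1,-0.2,0.091,0,0,0,0.75,1,-0.2,0.091,0,0,0,0.9,1,-0.2,0.091,0,0,0,1,1]
}}

```text
clock: 7.6
ee_pos: [488.7, -97.4, 140.4]
ee_rot: [[-0.515, 0.857, 0.0], [0.857, 0.515, -0.001], [-0.001, -0.0, -1.0]]
contact_force: [-0.8, -0.9, -0.7]
grip_width: 0.001
grip_force: 0.0
```

Call:
{"name": "arm_command", "arguments": {
  "plan": [0,0,0,0,0,0.15,1,0,0,0,0,0,0.3,1,0,0,0,0,0,0.45,1,0,0,0,0,0,0.6,1,0,-0.03,0,0,0,0.75,1,-0.01,-0.06,0,0,0,0.9,1,-0.02,-0.09,0,0,0,1,1,-0.03,-0.121,0,0,0,1,1,-0.03,-0.121,0,0,0,1,1,-0.03,-0.121,0,0,0,1,1]
}}

```text
clock: 8.6
ee_pos: [479.6, -133.0, 140.4]
ee_rot: [[-0.969, 0.247, 0.0], [0.247, 0.969, -0.0], [-0.0, -0.0, -1.0]]
contact_force: [0.9, -0.0, -0.2]
grip_width: -0.004
grip_force: 0.0
```

```bash
python3 - <<'E'
from h import *
i,c=knob();j=manip.capture("wrist");np.savez("w6.npz",**manip.calibration("wrist"))
print(manip.get_obs()["joint_positions"][6])
cv2.imwrite("pics/s6.png",np.hstack([cv2.resize(i[140:245,230:350],(400,350),interpolation=2),cv2.resize(j,(400,300))[:,:].copy() if 0 else cv2.copyMakeBorder(cv2.resize(j,(400,300)),0,50,0,0,0)])[:,:,::-1])
E
```

```text
8.65 tcp [-64.43612594 -35.93209583] 140.491403181751 F fwd,left [0.75569618 0.19758648] -0.17187371008166963
0.5841956275378962
```

View pics/s6.png

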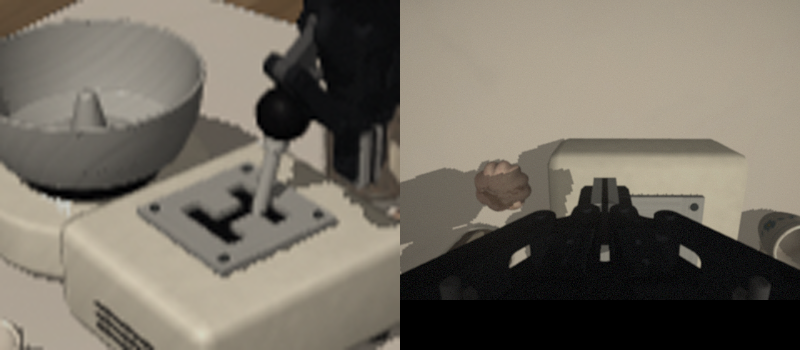

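The scene crop shows the lever still at the right end of the crossbar, ball at (280,112), with the fingers behind it. I'm pushing forward.

Call:
{"name": "arm_command", "arguments": {
  "plan": [0.04,-0.01,0,0,0,0,1,0.08,-0.02,0,0,0,0,1,0.11,-0.0275,0,0,0,0,1,0.12,-0.03,0,0,0,0,1,0.13,-0.0325,0,0,0,0,1,0.14,-0.035,0,0,0,0,1,0.15,-0.0375,0,0,0,0,1,0.16,-0.04,0,0,0,0,1,0.17,-0.0425,0,0,0,0,1,0.18,-0.045,0,0,0,0,1,0.18,-0.045,0,0,0,0,1]
}}

```text
clock: 9.8
ee_pos: [534.1, -146.5, 140.3]
ee_rot: [[-0.969, 0.245, 0.001], [0.245, 0.969, -0.0], [-0.001, 0.0, -1.0]]
contact_force: [-0.7, 1.4, 0.1]
grip_width: 0.002
grip_force: 0.3
```

```bash
python3 - <<'E'
from h import *
i,c=knob();cv2.imwrite("pics/s7.png",cv2.resize(i[140:245,230:350],(600,525),interpolation=2)[:,:,::-1]);knob()
E
```

```text
9.85 tcp [ -8.51011362 -36.34193141] 140.29677921482372 F fwd,left [-0.70269213  0.47757715] -0.8473730894287708
9.9 tcp [ -8.59962289 -36.33868883] 140.3015614070411 F fwd,left [-0.02000913 -0.70165286] 0.11640631313735059
```

View pics/s7.png

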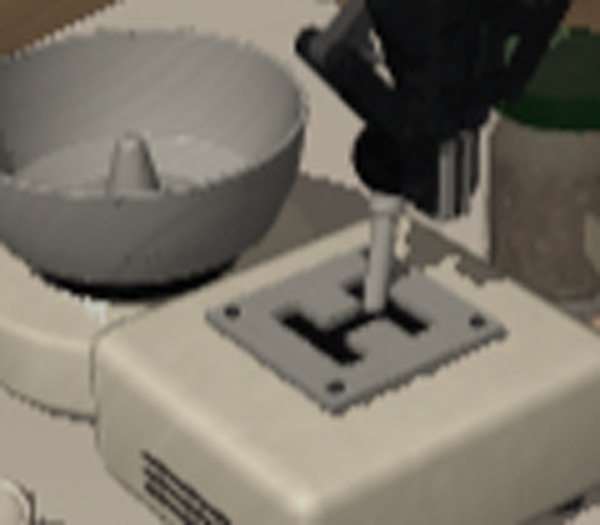

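The lever is moving forward into the right-front slot, with the ball at crop (380,165) against the finger.

Call:
{"name": "arm_command", "arguments": {
  "plan": [0.01,-0.0025,0,0,0,0,1,0.02,-0.005,0,0,0,0,1,0.03,-0.0075,0,0,0,0,1,0.039,-0.01,0,0,0,0,1,0.039,-0.01,0,0,0,0,1]
}}

```text
clock: 10.4
ee_pos: [545.6, -149.3, 140.2]
ee_rot: [[-0.969, 0.245, 0.0], [0.245, 0.969, 0.0], [-0.0, 0.0, -1.0]]
contact_force: [-1.0, 0.2, -0.6]
grip_width: -0.0
grip_force: 0.4
```

```bash
python3 - <<'E'
from h import *
knob();knob()
E
```

```text
10.45 tcp [  3.46666065 -36.34107482] 140.2706854795497 F fwd,left [-0.81337021  0.15029423] -1.3636384119143803
10.5 tcp [  3.43420629 -36.35053295] 140.34342028973083 F fwd,left [-0.72908509 -0.30697357] -0.1386905833126826
```

Call:
{"name": "arm_command", "arguments": {
  "plan": [0.004,-0.001,0,0,0,0,1,0.008,-0.002,0,0,0,0,1,0.008,-0.002,0,0,0,0,1]
}}

```text
clock: 10.8
ee_pos: [547.6, -149.9, 140.3]
ee_rot: [[-0.97, 0.245, -0.0], [0.245, 0.97, 0.0], [0.0, 0.0, -1.0]]
contact_force: [-0.9, 0.0, -0.7]
grip_width: 0.004
grip_force: 0.6
```

```bash
python3 - <<'E'
from h import *
knob();knob()
E
```

```text
10.85 tcp [  5.59206491 -36.37706626] 140.30179684704123 F fwd,left [-0.80709139 -0.67230757] -0.43857003756948276
10.9 tcp [  5.6002095  -36.35283207] 140.31209455993022 F fwd,left [-0.85039755 -0.4599396 ] -1.6617314832912529
```

Call:
{"name": "arm_command", "arguments": {
  "plan": [0.004,-0.001,0,0,0,0,1,0.008,-0.002,0,0,0,0,1,0.008,-0.002,0,0,0,0,1]
}}

```text
clock: 11.2
ee_pos: [550.1, -150.5, 140.3]
ee_rot: [[-0.969, 0.245, -0.0], [0.245, 0.969, 0.0], [0.0, 0.0, -1.0]]
contact_force: [-0.8, -0.0, -1.5]
grip_width: -0.003
grip_force: 0.6
```

```bash
python3 - <<'E'
from h import *
knob();knob()
E
```

```text
11.25 tcp [  8.11584674 -36.37368425] 140.2878796560006 F fwd,left [-1.55695427 -0.41402432] -1.3445803443473072
11.3 tcp [  8.1082572  -36.40353376] 140.29855353063544 F fwd,left [-1.20020762  0.26530907] -1.4714773234578467
```

Call:
{"name": "arm_command", "arguments": {
  "plan": [0.003,-0.001,0,0,0,0,1,0.005,-0.001,0,0,0,0,1,0.005,-0.001,0,0,0,0,1]
}}

```text
clock: 11.6
ee_pos: [550.9, -150.7, 140.2]
ee_rot: [[-0.97, 0.245, -0.001], [0.245, 0.97, 0.0], [0.001, -0.0, -1.0]]
contact_force: [-3.3, 1.2, -0.5]
grip_width: -0.001
grip_force: 1.7
```

```bash
python3 - <<'E'
from h import *
knob();knob()
E
```

```text
11.65 tcp [  9.02695977 -36.41698095] 140.19228415956857 F fwd,left [-3.37376688 -0.0638689 ] -0.9374424543131241
11.7 tcp [  9.0417561  -36.39179072] 140.19056296314366 F fwd,left [-3.33089063 -0.28226395] -0.41494434823014614
```

Call:
{"name": "arm_command", "arguments": {
  "plan": [0.003,-0.001,0,0,0,0,1,0.006,-0.0015,0,0,0,0,1,0.006,-0.0015,0,0,0,0,1,0.006,-0.0015,0,0,0,0,1]
}}

```text
clock: 12.1
ee_pos: [551.6, -150.8, 140.1]
ee_rot: [[-0.97, 0.245, -0.004], [0.245, 0.97, 0.0], [0.004, -0.001, -1.0]]
contact_force: [-7.1, 1.9, 2.2]
grip_width: 0.001
grip_force: 3.5
```

```bash
python3 - <<'E'
from h import *
knob();knob()
E
```

```text
12.15 tcp [  9.68095903 -36.39543207] 140.06607958853795 F fwd,left [-6.01280008  0.12577354] 1.6495914070324325
12.2 tcp [  9.64769673 -36.38157054] 140.03838390748362 F fwd,left [-7.30877647 -0.20597974] 1.0007450417112014
```

The force is up to 7 N and the fingers have stopped moving forward, so the lever is home. I'm retreating straight back, then up.

Call:
{"name": "arm_command", "arguments": {
  "plan": [-0.02,0.005,0,0,0,0,1,-0.08,0.02,0,0,0,0,1,-0.15,0.038,0,0,0,0,1,-0.25,0.062,0,0,0,0,1,-0.3,0.075,0.1,0,0,0,1,-0.4,0.075,0.25,0,0,0,1,-0.5,0.075,0.3,0,0,0,1,-0.5,0.075,0.3,0,0,0,1,-0.5,0.075,0.3,0,0,0,1]
}}

```text
clock: 13.1
ee_pos: [404.7, -129.1, 231.2]
ee_rot: [[-0.969, 0.246, 0.004], [0.246, 0.969, -0.001], [-0.004, 0.0, -1.0]]
contact_force: [0.5, 0.3, -0.2]
grip_width: 0.005
grip_force: 0.0
```

```bash
python3 - <<'E'
from h import *
i,c=knob();j=manip.capture("top")
cv2.imwrite("pics/s8.png",np.hstack([cv2.resize(j[170:275,230:350],(400,350),interpolation=2),cv2.resize(i[140:245,230:350],(400,350),interpolation=2)])[:,:,::-1])
m=(i[150:205,270:335].max(2)<40).astype(np.uint8);n,l,st,ce=cv2.connectedComponentsWithStats(m);k=1+st[1:,4].argmax()
uv=ce[k]+[270,150];print(st[k],uv,f(plane(c,uv,140)),proj(c,np.r_[g+M.T@[35,-33],140]))
E
```

```text
13.15 tcp [-137.87040066  -50.62917883] 230.6393182563059 F fwd,left [-0.26917996 -0.59362776] -0.864871857510478
[ 25  12  16  15 190] [302.46315789 169.15263158] [ 36.19301947 -35.05381193] [[302.05691756 169.6848315 ]]
```

View pics/s8.png

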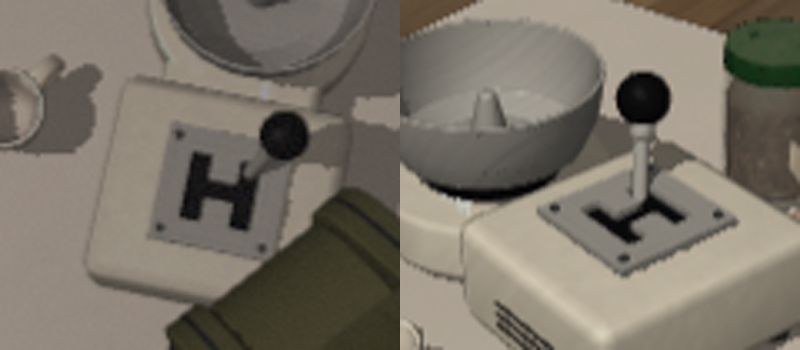

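The ball measures (36,-35) mm from the gate centre, against the given home of (35,-33). The stem is at the end of the right-front slot and the hand is clear, so I'm handing in.

```bash
python3 -c "
from rig import manip
print(manip.close_job())"
```

```text
the job is handed in; nothing more can be done
None
```

The lever was pushed across to the right, then forward into third gear, where its ball measured within about 2 mm of the given home position; the hand is clear, the arm went nowhere near the cup, garlic or jar, and the job is handed in (no verdict returned).

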